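# Build up a gearbox shaft on the blue stand

## Task

Build up the gearbox shaft that stands in the blue stand: thread the large dark gear onto it first, then the brass spacer ring, then the small bright gear, and last the ball bearing with the red seal, each one right side up as it lies now and resting flat on the one before. Leave the shaft in the red stand bare, for it belongs to another job, and do not knock over the oil can or the water bottle.

Things in the scene. Friction and masses are not known exactly. Their poses are not given: they have to be found in the camera images.
- large_gear: Large gear of dark steel, the widest of the loose parts, about 0.32 kg. A toothed rim of 68 mm diameter, 8 mm thick, lies at the bottom; on it a plain round hub of 42 mm diameter (grip it there) rises to 20 mm overall height. Through hole 24 mm. Origin: centre of its underside; z is its axis, up, hub on top. Lies flat on the bench at the start, hub up.
- spacer: Plain brass spacer ring, yellow metal: outer diameter 40 mm, height 10 mm, through hole 24 mm, about 0.09 kg. Origin: centre of its underside; z is its axis, up. Lies flat on the bench at the start.
- small_gear: Small gear of bright, nearly white metal, about 0.2 kg. A toothed rim of 52 mm diameter, 8 mm thick, lies flat at the bottom; on it a plain round hub of 36 mm diameter (the place to grip) rises to 18 mm overall height. Through hole 24 mm. Origin: centre of its underside; z is its axis, up, hub on top. Lies flat on the bench at the start, hub up.
- bearing: Ball bearing: steel inner and outer rings with a red seal between them, no teeth. Outer diameter 47 mm, height 12 mm, through hole 24 mm, about 0.14 kg. Origin: centre of its underside; z is its axis, up. Lies flat on the bench at the start.
- blue_stand: The stand to build on, fixed: blue round base, 100 mm diameter, 14 mm high, with a blue collar of 48 mm diameter whose top, 22 mm above the bench, is the seat of the first part. From it rises a bare steel shaft of 16 mm diameter, straight to 76 mm above the bench, tapering to 8 mm diameter at its end at 84 mm. Origin: centre of the base's underside, on the bench and the shaft's axis; z up.
- red_stand: Another fixed stand of the same shape and size as the blue one, but with a red base and collar; its shaft is to stay bare. It and the blue one may change places. Origin: centre of the base's underside; z up.
- oil_can: Green oil can, loose, standing: body of 56 mm diameter, 65 mm high, its conical spout ending 135 mm above the bench. To be left standing. Origin: centre of its underside; z up.
- bottle: Water bottle of pale translucent plastic with a white cap, loose, standing: 62 mm diameter, 190 mm high. To be left standing. Origin: centre of its underside; z up.
Things that resemble listed ones, but are neither listed nor needed, are in the scene too. There is more than one size of the spacer; the one meant has the size given above.

How it is judged:
By the outcome, as a careful person would: the job done as asked, in the order asked, and still so for the second after the job is handed in, with the robot touching nothing.
It also fails if it takes over 109 s, if anything falls off the work surface, if the arm or the gripper's body presses on something with over 40 N, if the wrist force passes 120 N, or if a joint passes its speed limit or range.

## Robot

A 7-joint arm with a two-finger parallel gripper is mounted at the origin on the work surface. World frame = base frame: x ahead of the robot, y to its left, z up, the work surface at z = 0. Lengths are in m, angles in rad, forces in N, time in s.
With the tool pointing down it reaches from about 0.4 to 0.925 m from the base axis. Payload 4.1 kg.
Tool frame: the origin (TCP) lies on the mounting face of the last link; the fingertips stand 173 mm ahead of it and the grasp point (between the pads) lies 155 mm ahead of it (bot.grip_point_offset is the z of the grasp point in the tool frame, in m); z points along the fingers, y is the direction in which the jaws open and shut (so a half turn about z gives the same grasp; the last joint's range is limited). The gripper opens to 85 mm and grips with 20 to 120 N. Pads are 22 mm wide; open, the fingers measure 114 mm over their backs; the gripper's body (76 mm by 85 mm) begins 54 mm behind the grasp point. The pads swing forward as they close: fully open they stand 13 mm farther back than shut.
Start: joints at [1.171, 0.398, 0.045, 1.537, -0.019, 1.207, -0.051], TCP at [0.193, -0.621, 0.405] pointing down, gripper open.
Joint ranges: [-2.82, 2.82], [-0.49, 2.23], [-1.37, 1.46], [0, 2.46], [-1.36, 4.5], [0.23, 2], [-2.94, 2.94]. Speed limits (rad/s): [2.57, 2.57, 3.14, 3.14, 3.14, 3.14, 3.14].

## Interface

Orientations are given as a 3x3 rotation matrix whose columns are the frame's x, y, z axes.
In Python, from workcell import bot gives the robot as it stands.
- The arm moves only by the shell command python3 -m inch 'ROWS' [FORCE]. ROWS is JSON, a list of rows, each a list of 3 entries, a list of its own where there are three numbers: the opening, from -1 (shut) to 1 (fully open), then the shift along the world's x, y, z in mm, then the turn, a rotation vector about the world's x, y, z in degrees. A call has 1 to 10 rows; each row is the pose to reach, as a shift and turn from the pose measured when the call began; what a row does not reach only later rows make up. A row lasts 1/10 s, in which the tool goes at most 50 mm and 8.59 degrees, less where a joint would pass 70% of its speed; a pose out of reach is approached as far as the arm can. A call with a gripper value outside its range is refused whole. The fingers move at their own pace and stop on an object; FORCE is the grip in N (left out, the last holds). Time passes only in rows, so rows that repeat a pose let the fingers close. It gives the time, the measured TCP pose, the force and the opening at its end, in the units of the state.
- bot.observe(): the state, without advancing time (a new reading comes with each control period).
- bot.camera(name): name is "scene" or "top"; returns a dict with "frame" (480x640x3 uint8, red, green, blue), "z_map" (480x640 float32, m along the optical axis (not along the pixel's ray), 0 where there is no reading), "fx", "fy", "cx", "cy" (pixels), "rvec" (rotation vector, rad) and "tvec" (3), from world to camera coordinates, as OpenCV has them. Camera axes: x right, y down, z forward; pixel columns grow to the right and rows downward; lengths in m; the calibration is good to about 2 mm. A picture is of the moment at which its call begins.
- bot.close_job(): hands the job in, once; it reports no verdict.
The state is a dict: "t": time; "joint_pos": joint angles; "joint_vel": joint speeds; "effort": joint torques, N m; "ee_pos": TCP position; "ee_rot": TCP orientation; "force": force on the tool from outside, world axes, zero at the start; "ft_torque": the same for the moment, N m; "opening": opening from 0.0 (shut) to 1.0 (fully open).
Only numpy, scipy, OpenCV 4.12 (cv2) and the standard library are available. Lean on these libraries where they do the work, as an engineer would, in place of code of your own. Each camera call takes 0.05 s, during which the arm holds its last target.

## Working session

There is one attempt and no reset: what is moved stays moved. The work goes in short steps, Python scripts to look and compute and a shell command to move; the robot and the scene stay as the last step left them, time stands still between calls to the robot, and variables do not carry over. Pictures are saved under pics/ and viewed, and the job is handed in when it is done.

```bash
ls; mkdir -p pics
python3 - <<'E'
from workcell import bot
import cv2,pickle
s=bot.observe();print(s)
for n in("scene","top"):
    c=bot.camera(n);cv2.imwrite(f"pics/{n}0.png",c["frame"][:,:,::-1]);pickle.dump(c,open(f"{n}0.pkl","wb"))
    print(n,c["fx"],c["cx"],c["rvec"],c["tvec"])
E
```

```text
pics
{'t': 0.0, 'joint_pos': array([ 1.170997  ,  0.39919317,  0.04505679,  1.53784757, -0.01867225,
        1.20685528, -0.05072052]), 'joint_vel': array([ 2.11605361e-03, -3.60562526e-05,  1.87753930e-03,  9.97723523e-04,
       -9.08338281e-04, -4.73827747e-04, -2.02052421e-04]), 'effort': array([-7.62001764e-04, -4.75122821e+01,  1.36434853e+00, -2.54220825e+01,
        1.15896470e-02,  9.46022541e-03,  9.34652462e-06]), 'ee_pos': array([ 0.19253041, -0.62054088,  0.40367727]), 'ee_rot': array([[ 9.55075935e-01,  2.96360336e-01, -7.14389685e-04],
       [ 2.96361150e-01, -9.55074361e-01,  1.74167108e-03],
       [-1.66133048e-04, -1.87514548e-03, -9.99998228e-01]]), 'force': array([ 0.39928643, -0.00801551, -0.84115719]), 'ft_torque': array([0.00257424, 0.00173792, 0.00444327]), 'opening': 1.0006609979271823}
scene 464.3800637026574 318.86083935007395 [ 2.07428044  0.79556314 -0.43183948] [-0.40829795 -0.15142068  1.40806553]
top 445.2434724009838 323.8637202206941 [ 2.14944818 -2.17071538  0.12575145] [-0.0042767   0.54391049  0.8242249 ]
```

View pics/scene0.png

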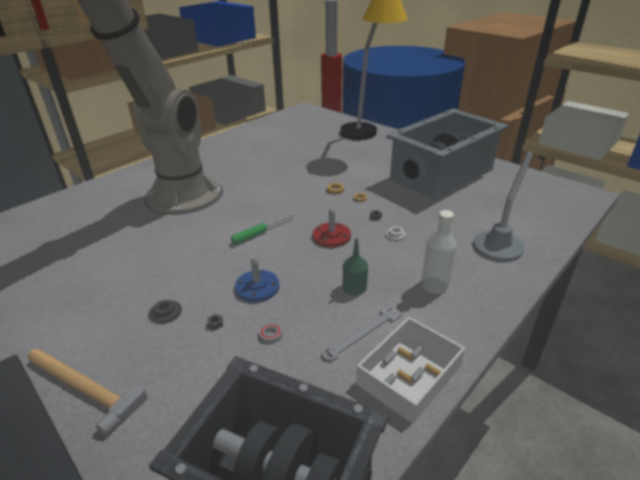

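View pics/top0.png

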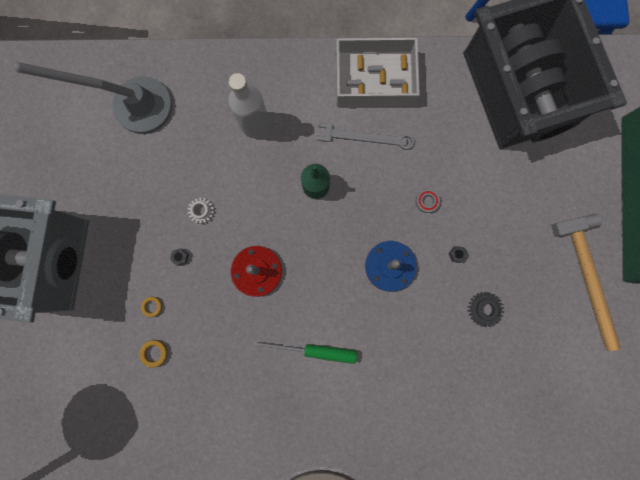

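The top view shows red stand (257,271), blue stand (391,265), large gear (486,309), bearing (428,201), small gear (200,210), two brass rings (151,307) and (153,353), oil can (316,180) and bottle (245,105). Next I'll measure these from depth.

```bash
cat > h.py <<'E'
import numpy as np,cv2,pickle
def world(c):
    R=cv2.Rodrigues(np.array(c["rvec"]))[0];t=np.array(c["tvec"]).ravel()
    v,u=np.mgrid[0:480,0:640];z=c["z_map"]
    P=np.stack([(u-c["cx"])/c["fx"]*z,(v-c["cy"])/c["fy"]*z,z],-1)
    return (P-t)@R
def proj(c,X):
    return cv2.projectPoints(np.array(X,float).reshape(-1,1,3),np.array(c["rvec"]),np.array(c["tvec"]),np.array([[c["fx"],0,c["cx"]],[0,c["fy"],c["cy"]],[0,0,1]]),None)[0][:,0]
E
python3 - <<'E'
from h import *
c=pickle.load(open("top0.pkl","rb"));W=world(c);f=c["frame"]
print("cam",-cv2.Rodrigues(c["rvec"])[0].T@c["tvec"].ravel())
for n,(u,v),r in [("large",(486,309),22),("bearing",(428,201),17),("small",(200,210),17),("ringA",(151,307),15),("ringB",(153,353),18),("blue",(391,265),32),("red",(257,271),32),("oil",(316,180),28),("bottle",(245,105),38),("nut",(458,254),13),("nut2",(180,257),13)]:
    p=W[v-r:v+r+1,u-r:u+r+1].reshape(-1,3);z=c["z_map"][v-r:v+r+1,u-r:u+r+1].ravel();p=p[z>0]
    bench=np.median(p[p[:,2]<0.004,2]);q=p[p[:,2]>0.005]
    (cx,cy),rad=cv2.minEnclosingCircle(q[:,:2].astype(np.float32)*1000)
    print(n,"bench %.4f zmax %.4f"%(bench,np.percentile(q[:,2],98)),"center",np.round([cx,cy],1),"D %.1f"%(2*rad),len(q),"hist",np.round(np.percentile(q[:,2],[10,30,50,70,90]),4))
E
python3 - <<'E'
import cv2
a=cv2.imread("pics/top0.png")
A=cv2.resize(a[180:380,120:280],None,fx=3,fy=3,interpolation=2);B=cv2.resize(a[180:380,360:520],None,fx=2.5,fy=3,interpolation=2)
cv2.imwrite("pics/crop0.png",cv2.resize(cv2.hconcat([A[:,:400],B]),(800,600)))
E
```

```text
cam [ 0.44331498 -0.01030932  0.88236565]
large bench -0.0017 zmax 0.0201 center [ 407.4 -322. ] D 68.9 615 hist [0.0056 0.0067 0.0088 0.0169 0.0187]
bearing bench -0.0017 zmax 0.0130 center [ 622.1 -216.6] D 47.3 334 hist [0.0072 0.0088 0.0097 0.0107 0.0117]
small bench -0.0013 zmax 0.0188 center [608.1 238.4] D 52.4 316 hist [0.0057 0.007  0.0104 0.0157 0.0174]
ringA bench -0.0012 zmax 0.0120 center [419.  329.3] D 40.5 210 hist [0.0063 0.0076 0.0084 0.0092 0.0103]
ringB bench -0.0014 zmax 0.0146 center [330.3 321.6] D 53.7 414 hist [0.0086 0.0104 0.0113 0.0123 0.0135]
blue bench -0.0017 zmax 0.0768 center [ 493.6 -139. ] D 100.0 2037 hist [0.0106 0.0119 0.013  0.0149 0.0211]
red bench -0.0015 zmax 0.0767 center [486.4 125.1] D 100.0 2037 hist [0.0108 0.0122 0.0132 0.015  0.0212]
oil bench -0.0016 zmax 0.1257 center [657.3   6.7] D 55.8 835 hist [0.0335 0.0655 0.0702 0.0762 0.0866]
bottle bench -0.0014 zmax 0.1896 center [787.5 130.7] D 62.1 1769 hist [0.0368 0.0917 0.1216 0.1355 0.1875]
nut bench -0.0019 zmax 0.0150 center [ 515.3 -272.6] D 34.0 219 hist [0.0101 0.0114 0.0123 0.013  0.0141]
nut2 bench -0.0013 zmax 0.0160 center [515.3 276.4] D 34.1 218 hist [0.0103 0.0118 0.0128 0.0136 0.015 ]
```

View pics/crop0.png

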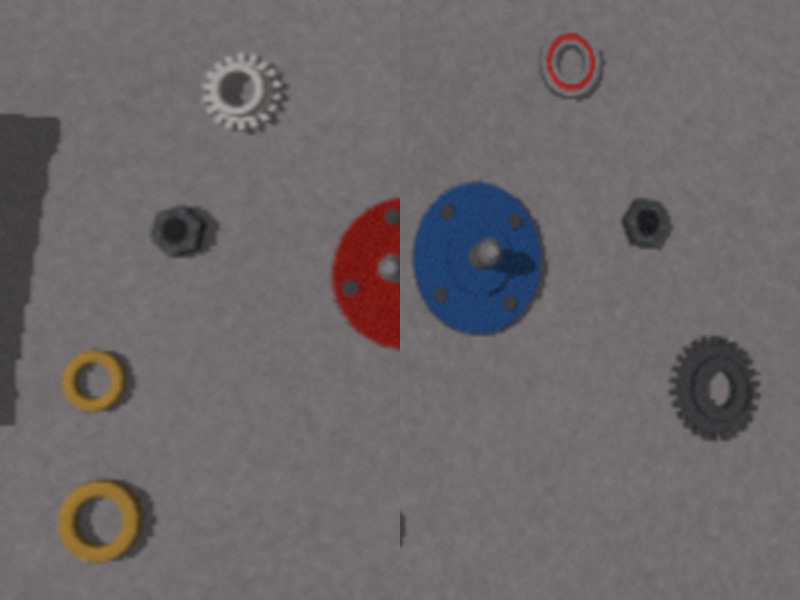

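Sizes match: ring A (40.5 mm) is the spacer, ring B (54 mm) is the decoy. I'll check the shaft axis and the lamp/box clearances, then move.

```bash
python3 - <<'E'
from h import *
c=pickle.load(open("top0.pkl","rb"));W=world(c)
for n,(u,v) in [("blue",(391,265)),("red",(257,271))]:
    p=W[v-30:v+30,u-30:u+30].reshape(-1,3);q=p[(p[:,2]>.04)];print(n,np.round(q.mean(0)*1000,1),len(q),np.round((q.max(0)+q.min(0))*500,1), "top", np.round(q[q[:,2]>.072].mean(0)*1000,1))
for u,v in [(100,420),(60,460),(60,215),(75,300),(140,100),(60,75)]: print((u,v),np.round(W[v,u],3))
c=pickle.load(open("scene0.pkl","rb"));W=world(c)
for u,v in [(358,130),(363,90),(368,55),(380,12),(400,15)]: print("scene",(u,v),np.round(W[v,u],3))
E
python3 -m inch '[[1,[215,298,-100],[0,0,0]],[1,[215,298,-100],[0,0,0]],[1,[215,298,-100],[0,0,0]],[1,[215,298,-100],[0,0,0]],[1,[215,298,-100],[0,0,0]],[1,[215,298,-100],[0,0,0]],[1,[215,298,-100],[0,0,0]],[1,[215,298,-100],[0,0,0]],[1,[215,298,-100],[0,0,0]],[1,[215,298,-100],[0,0,0]]]' 40
```

```text
blue [ 486.7 -121.9  167.7] 94 [471.6 -77.9 461.3] top [ 485.3 -118.3  203.6]
red [479.  102.1 200. ] 102 [468.4  61.1 461.7] top [477.6  97.7 237.4]
(100, 420) [ 0.205  0.421 -0.001]
(60, 460) [ 0.132  0.494 -0.003]
(60, 215) [0.585 0.462 0.097]
(75, 300) [ 0.433  0.481 -0.001]
(140, 100) [0.817 0.345 0.056]
(60, 75) [0.813 0.435 0.167]
scene (358, 130) [0.113 0.701 0.024]
scene (363, 90) [0.101 0.737 0.162]
scene (368, 55) [-0.28   1.265  0.132]
scene (380, 12) [0.249 0.611 0.449]
scene (400, 15) [0.289 0.659 0.439]
t: 1.1
ee_pos: [0.4077, -0.322, 0.3034]
ee_rot: [[0.954, 0.298, -0.002], [0.298, -0.954, 0.002], [-0.001, -0.002, -1.0]]
force: [-0.6, -0.9, 0.3]
opening: 1.002
```

```bash
python3 - <<'E'
from h import *
c=pickle.load(open("top0.pkl","rb"));W=world(c)
for n,(u,v) in [("blue",(391,265)),("red",(257,271))]:
    p=W[v-30:v+30,u-30:u+30].reshape(-1,3);q=p[(p[:,2]>.04)&(p[:,2]<.1)];print(n,np.round(q.mean(0)*1000,1),len(q),np.round((q.max(0)+q.min(0))*500,1), "top", np.round(q[q[:,2]>.072].mean(0)*1000,1))
E
python3 -m inch '[[1,[0,0,-50],[0,0,0]],[1,[0,0,-90],[0,0,0]],[1,[0,0,-110],[0,0,0]],[1,[0,0,-121],[0,0,0]],[1,[0,0,-121],[0,0,0]],[-1,[0,0,-121],[0,0,0]],[-1,[0,0,-121],[0,0,0]],[-1,[0,0,-121],[0,0,0]],[-1,[0,0,-121],[0,0,0]],[-1,[0,0,-121],[0,0,0]]]' 40
```

```text
blue [ 492.4 -136.7   73. ] 83 [ 492.8 -138.3   62.5] top [ 493.  -138.    79.1]
red [485.6 123.1  73.1] 86 [485.9 124.8  63.1] top [486.1 124.3  78.6]
t: 2.1
ee_pos: [0.4085, -0.3231, 0.1843]
ee_rot: [[0.955, 0.298, 0.002], [0.298, -0.955, -0.001], [0.001, 0.001, -1.0]]
force: [-1.1, -1.0, 6.0]
opening: 0.464
```

```bash
python3 -m inch '[[-1,[0,0,0],[0,0,0]],[-1,[0,0,0],[0,0,0]],[-1,[0,0,5],[0,0,0]],[-1,[0,0,10],[0,0,0]],[-1,[0,0,20],[0,0,0]],[-1,[0,0,30],[0,0,0]],[-1,[0,0,30],[0,0,0]]]' 60
python3 - <<'E'
from h import *
from workcell import bot
for n in("scene","top"):
    c=bot.camera(n);cv2.imwrite(f"pics/{n}1.png",c["frame"][:,:,::-1])
    o=c["frame"][:,:,::-1]
    cv2.imwrite(f"pics/{n}1c.png",cv2.resize(o[220:400,60:300] if n=="scene" else o[200:380,380:620],None,fx=3,fy=3))
E
```

```text
t: 2.8
ee_pos: [0.4093, -0.3236, 0.2162]
ee_rot: [[0.955, 0.297, 0.005], [0.297, -0.955, -0.003], [0.003, 0.004, -1.0]]
force: [0.5, 0.8, -3.1]
opening: 0.454
```

View pics/scene1c.png

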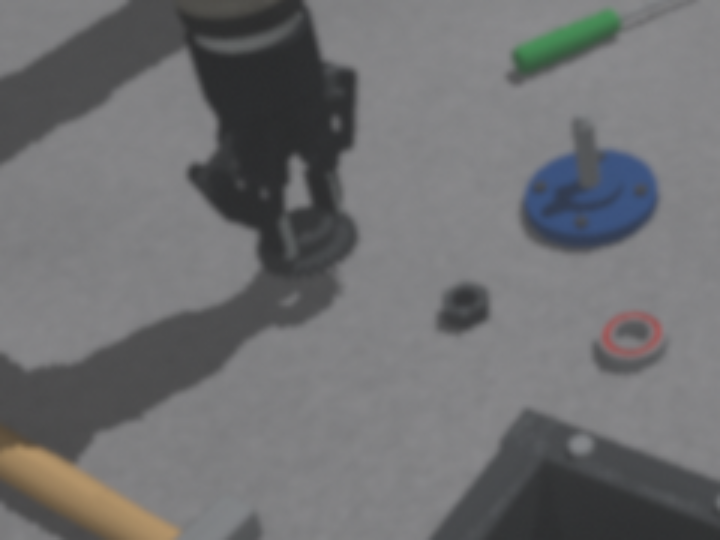

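View pics/top1c.png

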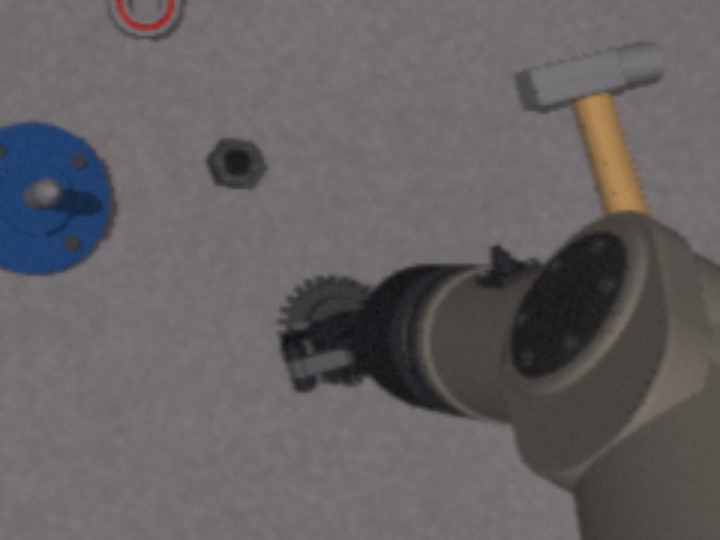

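```bash
cat >> h.py <<'E'
from scipy.optimize import least_squares
def fitrim(c,ctr,r,zlo,zhi,show=None):
    """outer circle fit of known radius r (m) on points near ctr within height band"""
    W=world(c);z=c["z_map"]
    m=(z>0)&(W[...,2]>zlo)&(W[...,2]<zhi)&(np.hypot(W[...,0]-ctr[0],W[...,1]-ctr[1])<r+.008)
    p=W[m]
    a=np.arctan2(p[:,1]-ctr[1],p[:,0]-ctr[0]);d=np.hypot(p[:,0]-ctr[0],p[:,1]-ctr[1])
    e=[]
    for k in np.arange(-np.pi,np.pi,np.pi/18):
        s=(a>=k)&(a<k+np.pi/18)
        if s.sum()>1:
            i=np.argmax(np.where(s,d,-1))
            if d[i]>r-.008:e.append(p[i])
    e=np.array(e)
    s=least_squares(lambda q:np.hypot(e[:,0]-q[0],e[:,1]-q[1])-r,ctr,loss="soft_l1",f_scale=.001)
    print("n",len(e),"centre",np.round(s.x*1000,1),"res mm",np.round(1000*np.sqrt(np.mean(s.fun**2)),2),"z",np.round(np.percentile(p[:,2],[5,25,50,75,95])*1000,1))
    return s.x
E
python3 - <<'E'
from h import *
from workcell import bot
for n in("top","scene"):
    c=bot.camera(n); fitrim(c,(.4100,-.324),.034,.028,.046)
    c0=pickle.load(open(n+"0.pkl","rb"));fitrim(c0,(.4074,-.322),.034,.003,.012)
    fitrim(c0,(.4934,-.1385),.05,.008,.018)
E
```

```text
n 21 centre [ 407.1 -321.7] res mm 0.98 z [31.4 34.7 36.  37.3 42.7]
n 36 centre [ 407.5 -322.2] res mm 1.07 z [3.7 4.9 6.1 7.2 9.2]
n 36 centre [ 493.4 -138.7] res mm 0.76 z [ 9.8 11.3 12.4 13.5 15.5]
n 25 centre [ 405.6 -323.5] res mm 0.77 z [31.1 35.2 37.2 38.7 43.9]
n 31 centre [ 406.1 -324.8] res mm 1.09 z [ 4.1  6.   7.3  8.5 10.5]
n 35 centre [ 492.4 -141.6] res mm 0.77 z [10.2 13.  14.  15.  16.5]
```

```bash
python3 -m inch '[[-1,[0,0,40],[0.2,0.3,0]],[-1,[0,0,80],[0.2,0.3,0]],[-1,[20,40,80],[0.2,0.3,0]],[-1,[40,80,80],[0.2,0.3,0]],[-1,[60,120,80],[0.2,0.3,0]],[-1,[75,160,80],[0.2,0.3,0]],[-1,[87,182,80],[0.2,0.3,0]],[-1,[87,182,80],[0.2,0.3,0]],[-1,[87,182,80],[0.2,0.3,0]],[-1,[87,182,80],[0.2,0.3,0]]]'
python3 - <<'E'
from h import *
from workcell import bot
for n in("top","scene"):
    c=bot.camera(n); fitrim(c,(.493,-.1385),.034,.098,.122)
    cv2.imwrite(f"pics/{n}2.png",c["frame"][:,:,::-1])
E
```

```text
t: 4.0
ee_pos: [0.4946, -0.1422, 0.2936]
ee_rot: [[0.955, 0.296, -0.006], [0.296, -0.955, 0.002], [-0.005, -0.004, -1.0]]
force: [0.3, 0.7, -5.3]
opening: 0.453
n 16 centre [ 492.  -140.6] res mm 0.58 z [109.3 113.8 115.  115.9 117.3]
n 27 centre [ 490.1 -142.5] res mm 0.96 z [110.9 114.5 116.3 117.4 119.8]
```

View pics/scene2.png

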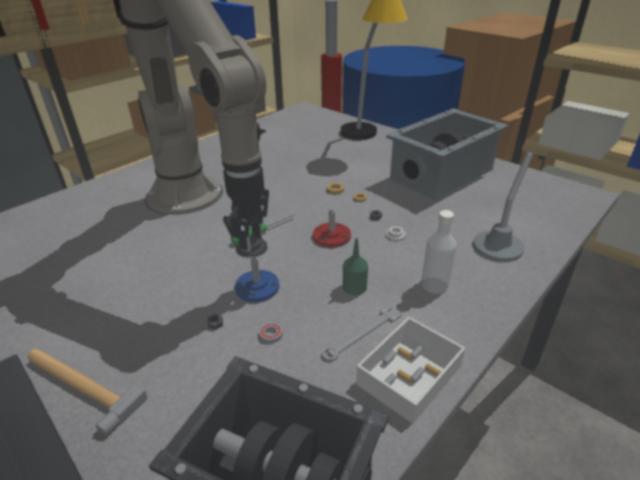

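```bash
python3 -m inch '[[-1,[2,1.5,0],[0,-0.3,0]],[-1,[2,1.5,0],[0,-0.3,0]],[-1,[2,1.5,-15],[0,-0.3,0]],[-1,[2,1.5,-30],[0,-0.3,0]],[-1,[2,1.5,-40],[0,-0.3,0]],[-1,[2,1.5,-40],[0,-0.3,0]]]'
python3 - <<'E'
from h import *
from workcell import bot
for n in("top","scene"):
    c=bot.camera(n); fitrim(c,(.493,-.1385),.034,.06,.082)
    cv2.imwrite(f"pics/{n}3.png",cv2.resize(c["frame"][180:330,180:380,::-1] if n=="scene" else c["frame"][180:330,300:500,::-1],None,fx=4,fy=4))
E
```

```text
t: 4.7
ee_pos: [0.4958, -0.1409, 0.2524]
ee_rot: [[0.956, 0.295, -0.003], [0.295, -0.956, 0.003], [-0.002, -0.004, -1.0]]
force: [-0.7, 0.2, -3.6]
opening: 0.453
n 15 centre [ 493.9 -139.9] res mm 1.03 z [70.3 72.7 73.8 74.6 75.8]
n 27 centre [ 492.4 -141. ] res mm 1.08 z [70.7 74.6 76.2 77.3 80. ]
```

View pics/scene3.png

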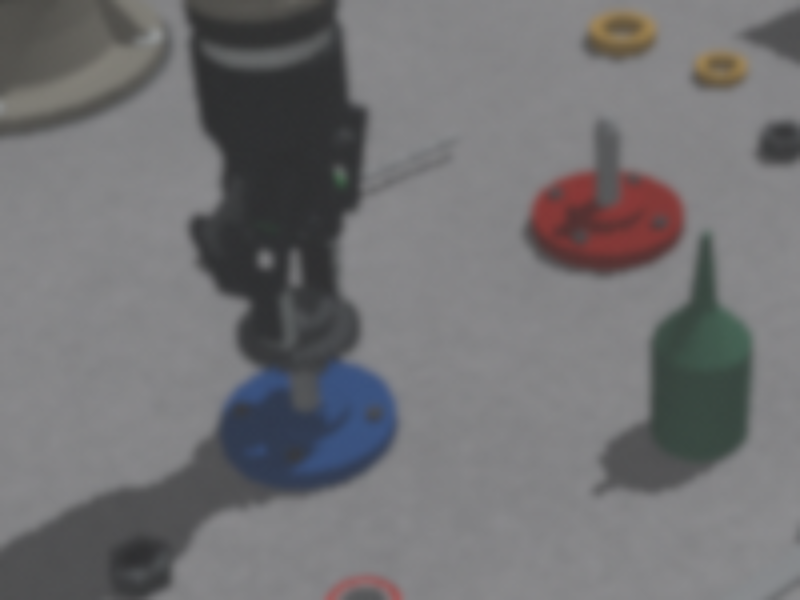

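The gear is threaded on the shaft. Lowering it to the seat.

```bash
python3 -m inch '[[-1,[0,0.5,-15],[0,0,0]],[-1,[0,0.5,-30],[0,0,0]],[-1,[0,0.5,-38],[0,0,0]],[-1,[0,0.5,-43],[0,0,0]],[-1,[0,0.5,-45],[0,0,0]],[-1,[0,0.5,-46],[0,0,0]],[-1,[0,0.5,-46],[0,0,0]]]'
```

```text
t: 5.5
ee_pos: [0.4971, -0.1406, 0.2084]
ee_rot: [[0.956, 0.295, 0.001], [0.295, -0.956, 0.002], [0.002, -0.002, -1.0]]
force: [-0.8, -0.2, -3.8]
opening: 0.456
```

```bash
python3 -m inch '[[-1,[0,0,-1.5],[0,0,0]],[-1,[0,0,-2.5],[0,0,0]],[-1,[0,0,-3],[0,0,0]],[-1,[0,0,-3],[0,0,0]]]'
```

```text
t: 5.9
ee_pos: [0.4975, -0.1406, 0.2065]
ee_rot: [[0.956, 0.295, 0.002], [0.295, -0.956, 0.002], [0.002, -0.001, -1.0]]
force: [-1.5, 1.5, 4.6]
opening: 0.456
```

```bash
python3 -m inch '[[1,[0,0,0],[0,0,0]],[1,[0,0,0],[0,0,0]],[1,[0,0,0],[0,0,0]],[1,[0,0,0],[0,0,0]],[1,[0,0,10],[0,0,0]],[1,[0,0,40],[0,0,0]],[1,[0,0,80],[0,0,0]],[1,[0,0,110],[0,0,0]],[1,[0,0,110],[0,0,0]]]'
```

```text
t: 6.8
ee_pos: [0.4994, -0.1409, 0.3218]
ee_rot: [[0.956, 0.295, 0.012], [0.295, -0.956, -0.001], [0.011, 0.004, -1.0]]
force: [0.4, -0.6, 0.0]
opening: 0.999
```

```bash
python3 -m inch '[[1,[-80,470,-20],[0,0.6,0]],[1,[-80,470,-20],[0,0.6,0]],[1,[-80,470,-20],[0,0.6,0]],[1,[-80,470,-20],[0,0.6,0]],[1,[-80,470,-20],[0,0.6,0]],[1,[-80,470,-20],[0,0.6,0]],[1,[-80,470,-20],[0,0.6,0]],[1,[-80,470,-20],[0,0.6,0]],[1,[-80,470,-20],[0,0.6,0]],[1,[-80,470,-20],[0,0.6,0]]]'
python3 - <<'E'
from h import *
from workcell import bot
s=bot.observe();print(np.round(s["joint_pos"],2))
for n in("top","scene"):
    c=bot.camera(n); fitrim(c,(.493,-.1385),.034,.022,.036);fitrim(c,(.493,-.1385),.021,.036,.046)
    cv2.imwrite(f"pics/{n}4.png",c["frame"][:,:,::-1])
s=bot.observe();print(s["ee_pos"],s["ee_rot"])
E
```

```text
t: 7.8
ee_pos: [0.4173, 0.3335, 0.3018]
ee_rot: [[0.954, 0.3, 0.0], [0.3, -0.954, 0.002], [0.001, -0.002, -1.0]]
force: [-0.6, -0.7, 0.9]
opening: 1.003
[-0.32  0.33 -0.52  1.91  0.2   0.94 -2.2 ]
n 36 centre [ 496.  -138.3] res mm 0.82 z [25.  27.1 28.1 29.2 30.9]
n 36 centre [ 496.2 -138.3] res mm 0.96 z [37.4 39.  40.2 41.1 42.5]
n 29 centre [ 494.1 -140.4] res mm 0.97 z [24.8 27.8 29.4 30.7 33.9]
n 28 centre [ 494.9 -141.4] res mm 1.37 z [36.6 39.7 41.1 42.1 43.6]
[0.41711631 0.33378927 0.30173552] [[ 9.53244614e-01  3.02199778e-01  1.08999651e-05]
 [ 3.02198800e-01 -9.53241617e-01  2.51105284e-03]
 [ 7.69229913e-04 -2.39035364e-03 -9.99996847e-01]]
```

View pics/scene4.png

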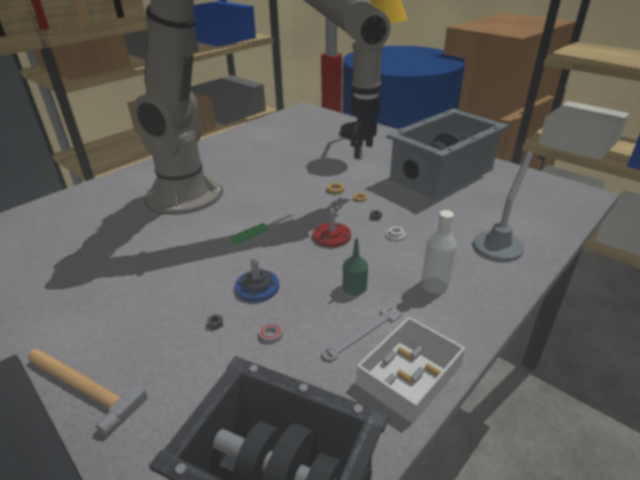

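View pics/top4.png

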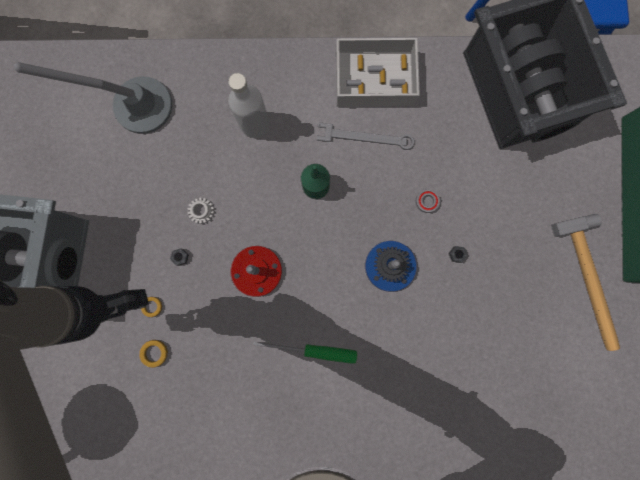

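```bash
python3 -m inch '[[1,[1.5,-6,-40],[0,0,0]],[1,[1.5,-6,-80],[0,0,0]],[1,[1.5,-6,-105],[0,0,0]],[1,[1.5,-6,-120],[0,0,0]],[1,[1.5,-6,-127],[0,0,0]],[1,[1.5,-6,-127],[0,0,0]],[1,[1.5,-6,-127],[0,0,0]]]'
```

```text
t: 8.6
ee_pos: [0.4192, 0.3281, 0.1758]
ee_rot: [[0.953, 0.302, 0.002], [0.302, -0.953, 0.004], [0.003, -0.003, -1.0]]
force: [-0.0, 0.4, -0.1]
opening: 1.0
```

```bash
python3 -m inch '[[1,[0,0,-1],[0,0,0]],[-1,[0,0,-1],[0,0,0]],[-1,[0,0,-1],[0,0,0]],[-1,[0,0,-1],[0,0,0]],[-1,[0,0,-1],[0,0,0]],[-1,[0,0,-1],[0,0,0]],[-1,[0,0,-1],[0,0,0]],[-1,[0,0,-1],[0,0,0]]]' 40
```

```text
t: 9.4
ee_pos: [0.4193, 0.3282, 0.1756]
ee_rot: [[0.953, 0.302, 0.002], [0.302, -0.953, 0.003], [0.003, -0.003, -1.0]]
force: [-1.6, -1.3, 5.8]
opening: 0.443
```

```bash
python3 -m inch '[[-1,[0,0,10],[0,0,0]],[-1,[0,0,40],[0,0,0]],[-1,[0,0,80],[0,0,0]],[-1,[0,0,115],[0,0,0]],[-1,[0,0,115],[0,0,0]]]' 60
python3 - <<'E'
from h import *
from workcell import bot
c0={n:pickle.load(open(n+"0.pkl","rb")) for n in ("top","scene")}
for n in("top","scene"):
    fitrim(c0[n],(.419,.329),.020,.004,.014)
    c=bot.camera(n); fitrim(c,(.419,.329),.020,.105,.135)
    f=c["frame"][:,:,::-1]
    cv2.imwrite(f"pics/{n}5.png",cv2.resize(f[100:220,280:440] if n=="scene" else f[230:380,60:260],None,fx=4,fy=4))
s=bot.observe();print(s["ee_pos"],s["ee_rot"][:,2],s["force"])
E
```

```text
t: 9.9
ee_pos: [0.4206, 0.33, 0.2959]
ee_rot: [[0.953, 0.302, 0.011], [0.302, -0.953, 0.01], [0.013, -0.006, -1.0]]
force: [0.7, 1.0, -0.2]
opening: 0.429
n 36 centre [418.7 328.9] res mm 1.1 z [ 5.3  7.2  8.3  9.3 11. ]
n 15 centre [421.7 332.4] res mm 1.64 z [122.7 126.8 128.3 128.9 130.8]
n 25 centre [417.1 326.2] res mm 1.75 z [ 5.5  7.3  9.7 10.7 12.5]
n 18 centre [417.8 328.1] res mm 3.81 z [120.7 125.2 127.4 129.2 133.2]
[0.4193007  0.32814812 0.29137332] [ 0.00368337  0.0039811  -0.99998529] [-0.43729521 -1.15518699 -1.3206669 ]
```

View pics/scene5.png

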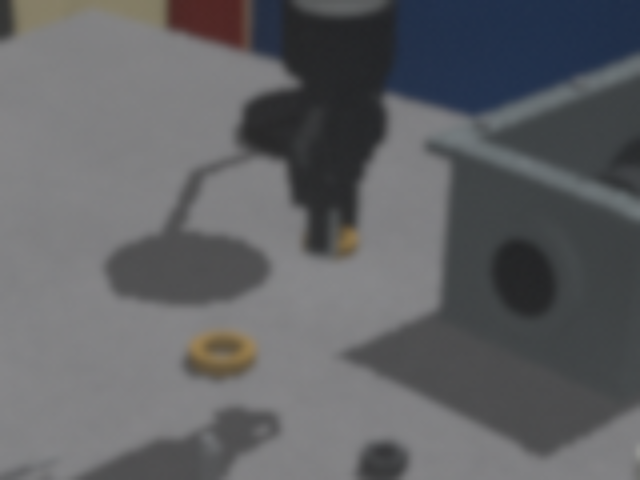

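View pics/top5.png

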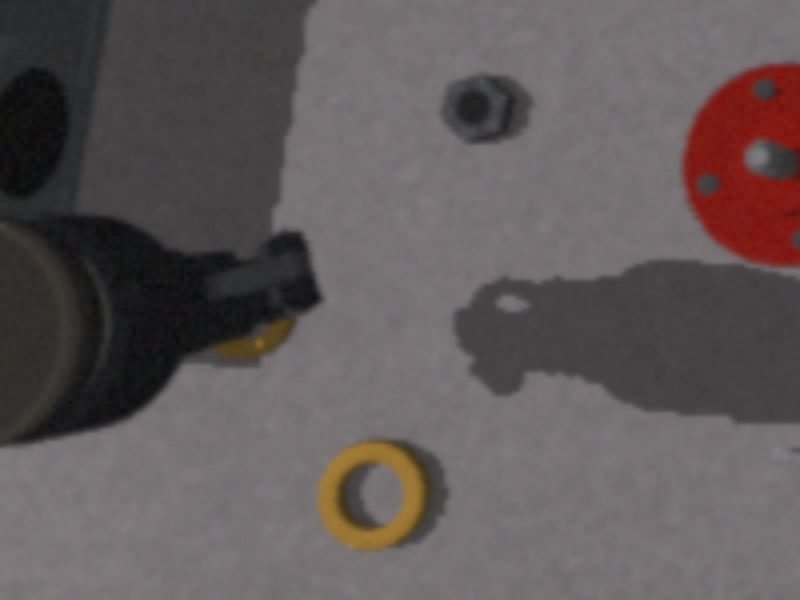

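```bash
python3 -m inch '[[-1,[0,-20,15],[-0.2,0.2,0]],[-1,[10,-60,15],[-0.2,0.2,0]],[-1,[75,-468,15],[-0.2,0.2,0]],[-1,[75,-468,15],[-0.2,0.2,0]],[-1,[75,-468,15],[-0.2,0.2,0]],[-1,[75,-468,15],[-0.2,0.2,0]],[-1,[75,-468,15],[-0.2,0.2,0]],[-1,[75,-468,15],[-0.2,0.2,0]],[-1,[75,-468,15],[-0.2,0.2,0]],[-1,[75,-468,15],[-0.2,0.2,0]]]'
python3 -m inch '[[-1,[0,0,0],[0,0,0]],[-1,[0,0,0],[0,0,0]],[-1,[0,0,0],[0,0,0]]]'
```

```text
t: 11.0
ee_pos: [0.4913, -0.1288, 0.3047]
ee_rot: [[0.953, 0.302, -0.003], [0.302, -0.953, 0.001], [-0.003, -0.002, -1.0]]
force: [0.2, 0.4, -0.2]
opening: 0.424
t: 11.3
ee_pos: [0.4907, -0.1274, 0.3035]
ee_rot: [[0.953, 0.303, -0.006], [0.303, -0.953, 0.003], [-0.005, -0.004, -1.0]]
force: [0.1, 0.0, 0.1]
opening: 0.429
```

```bash
python3 -m inch '[[-1,[3.5,-13,0],[-0.2,-0.3,0]],[-1,[3.5,-13,0],[-0.2,-0.3,0]],[-1,[3.5,-13,-10],[-0.2,-0.3,0]],[-1,[3.5,-13,-12],[-0.2,-0.3,0]],[-1,[3.5,-13,-12],[-0.2,-0.3,0]],[-1,[3.5,-13,-12],[-0.2,-0.3,0]]]'
python3 - <<'E'
from h import *
from workcell import bot
for n in("top","scene"):
    c=bot.camera(n); fitrim(c,(.493,-.139),.020,.105,.135)
    f=c["frame"][:,:,::-1]
    cv2.imwrite(f"pics/{n}6.png",cv2.resize(f[180:330,160:360] if n=="scene" else f[190:340,300:500],None,fx=4,fy=4))
s=bot.observe();print(s["ee_pos"],s["ee_rot"][:,2],s["force"])
E
```

```text
t: 11.9
ee_pos: [0.4942, -0.1401, 0.2913]
ee_rot: [[0.953, 0.304, -0.001], [0.304, -0.953, -0.001], [-0.001, 0.0, -1.0]]
force: [0.5, 1.0, -1.1]
opening: 0.432Traceback (most recent call last):
  File "<stdin>", line 4, in <module>
  File "h.py", line 23, in fitrim
    s=least_squares(lambda q:np.hypot(e[:,0]-q[0],e[:,1]-q[1])-r,ctr,loss="soft_l1",f_scale=.001)
    return func(*args, **kwargs)
    vector_fun = VectorFunction(
        fun_wrapped,
    ...<6 lines>...
        workers=workers
    )
    self._update_fun()
    ~~~~~~~~~~~~~~~~^^
    self.f = self.fun_wrapped(xp_copy(self.x))
             ~~~~~~~~~~~~~~~~^^^^^^^^^^^^^^^^^
    return np.atleast_1d(self.fun(x))
                         ~~~~~~~~^^^
    return self.f(x, *self.args, **self.kwargs)
           ~~~~~~^^^^^^^^^^^^^^^^^^^^^^^^^^^^^^
  File "h.py", line 23, in <lambda>
    s=least_squares(lambda q:np.hypot(e[:,0]-q[0],e[:,1]-q[1])-r,ctr,loss="soft_l1",f_scale=.001)
                                      ~^^^^^
IndexError: too many indices for array: array is 1-dimensional, but 2 were indexed
```

Nothing was visible in that band from the top camera (the gripper may hide the ring), so I'm looking at the pictures.

Run:
```python
from h import *
from workcell import bot
for n in("top","scene"):
    c=bot.camera(n)
    f=c["frame"][:,:,::-1]
    cv2.imwrite(f"pics/{n}6.png",cv2.resize(f[180:330,160:360] if n=="scene" else f[190:340,300:500],None,fx=4,fy=4))
    W=world(c);h=cv2.cvtColor(c["frame"],cv2.COLOR_RGB2HSV);m=(h[...,0]>12)&(h[...,0]<28)&(h[...,1]>120)&(np.hypot(W[...,0]-.493,W[...,1]+.139)<.06)
    p=W[m]*1000;print(n,len(p),np.round([p.min(0),p.max(0),np.median(p,0)],1) if len(p) else "")
s=bot.observe();print(s["ee_pos"],s["ee_rot"][:,2],s["force"],s["t"])
```

```text
top 0 
scene 0 
[ 0.49432266 -0.14027145  0.29166188] [-2.08262815e-04 -7.94483680e-04 -9.99999663e-01] [-0.28983738  0.03029865 -0.44069017] 12.05
```

View pics/scene6.png

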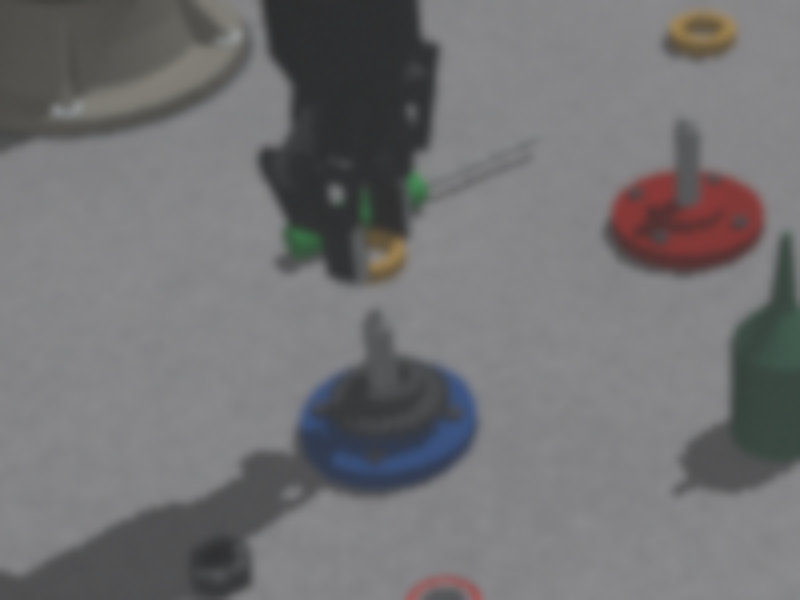

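View pics/top6.png

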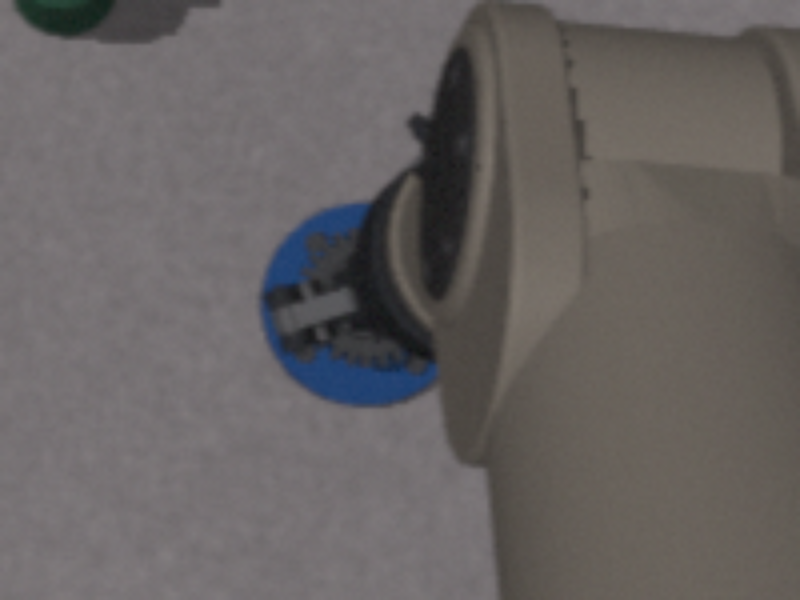

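Run:
```python
from h import *
from workcell import bot
c=bot.camera("scene");f=c["frame"][:,:,::-1]
s=4;im=cv2.resize(f[180:330,160:360],None,fx=s,fy=s,interpolation=2)
def circ(x,y,z,r,col):
    a=np.linspace(0,2*np.pi,60)
    q=proj(c,np.c_[x+r*np.cos(a),y+r*np.sin(a),a*0+z]);q=((q-[160,180]+.5)*s).astype(np.int32)
    cv2.polylines(im,[q],1,col,1)
x,y=.4924,-.1412
circ(x,y,.126,.020,(255,255,255));circ(x,y,.126,.012,(255,0,255));circ(x,y,.116,.020,(0,255,255))
circ(x,y,.014,.05,(255,255,255));circ(x,y,.076,.008,(0,255,255))
cv2.imwrite("pics/ov6.png",im)
```

```text
(no output)
```

View pics/ov6.png

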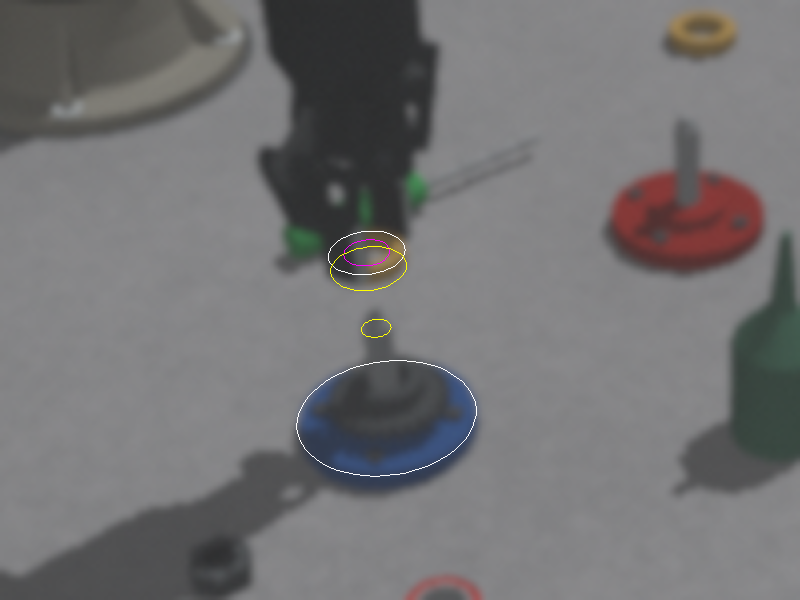

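The predicted ring outline (centre 367,258) matches the image, so the ring is concentric with the shaft. Lowering.

```bash
python3 -m inch '[[-1,[0,0,-15],[0,0,0]],[-1,[0,0,-30],[0,0,0]],[-1,[0,0,-45],[0,0,0]],[-1,[0,0,-58],[0,0,0]],[-1,[0,0,-65],[0,0,0]],[-1,[0,0,-70],[0,0,0]],[-1,[0,0,-70],[0,0,0]],[-1,[0,0,-70],[0,0,0]]]'
```

```text
t: 12.9
ee_pos: [0.4946, -0.1404, 0.2221]
ee_rot: [[0.953, 0.303, 0.001], [0.303, -0.953, -0.001], [0.0, 0.001, -1.0]]
force: [-0.3, 0.1, -1.1]
opening: 0.423
```

```bash
python3 -m inch '[[-1,[0,0,-2],[0,0,0]],[-1,[0,0,-4],[0,0,0]],[-1,[0,0,-5],[0,0,0]],[-1,[0,0,-5],[0,0,0]]]'
```

```text
t: 13.3
ee_pos: [0.4949, -0.1404, 0.2178]
ee_rot: [[0.953, 0.303, 0.001], [0.303, -0.953, -0.001], [0.001, 0.002, -1.0]]
force: [-1.7, 0.6, 4.9]
opening: 0.431
```

```bash
python3 -m inch '[[1,[0,0,0],[0,0,0]],[1,[0,0,0],[0,0,0]],[1,[0,0,0],[0,0,0]],[1,[0,0,0],[0,0,0]],[1,[0,0,10],[0,0,0]],[1,[0,0,40],[0,0,0]],[1,[0,0,80],[0,0,0]],[1,[0,0,110],[0,0,0]],[1,[0,0,110],[0,0,0]]]'
python3 -m inch '[[1,[115,376,-20],[0,0,0]],[1,[115,376,-20],[0,0,0]],[1,[115,376,-20],[0,0,0]],[1,[115,376,-20],[0,0,0]],[1,[115,376,-20],[0,0,0]],[1,[115,376,-20],[0,0,0]],[1,[115,376,-20],[0,0,0]],[1,[115,376,-20],[0,0,0]],[1,[115,376,-20],[0,0,0]],[1,[115,376,-20],[0,0,0]]]'
python3 - <<'E'
from h import *
from workcell import bot
for n in("top","scene"):
    c=bot.camera(n); fitrim(c,(.493,-.1385),.034,.022,.036);fitrim(c,(.493,-.1385),.020,.046,.056)
    f=c["frame"][:,:,::-1];cv2.imwrite(f"pics/{n}7.png",f)
c0=pickle.load(open("scene0.pkl","rb"));fitrim(c0,(.608,.2384),.026,.004,.012)
s=bot.observe();print(s["ee_pos"],s["ee_rot"],s["joint_pos"],s["t"])
E
```

```text
t: 14.2
ee_pos: [0.4967, -0.1406, 0.3331]
ee_rot: [[0.953, 0.303, 0.011], [0.303, -0.953, -0.004], [0.009, 0.007, -1.0]]
force: [0.7, -0.4, 1.2]
opening: 1.0
t: 15.2
ee_pos: [0.6112, 0.2367, 0.3122]
ee_rot: [[0.952, 0.306, 0.009], [0.306, -0.952, -0.004], [0.007, 0.007, -1.0]]
force: [-0.5, -1.7, 0.5]
opening: 1.001
n 36 centre [ 496.  -138.3] res mm 0.99 z [24.8 27.  28.1 29.1 30.9]
n 36 centre [ 493.6 -138.5] res mm 0.98 z [47.3 48.9 50.1 51.  52.5]
n 27 centre [ 494.2 -140.6] res mm 1.02 z [24.4 28.  29.3 30.8 34.2]
n 29 centre [ 492.9 -141.8] res mm 1.53 z [46.9 49.1 51.1 52.2 53.7]
n 24 centre [605.8 236.6] res mm 2.04 z [ 4.6  6.4  7.8  9.2 11.5]
[0.61172723 0.23372407 0.31246231] [[ 0.95336395  0.30166272  0.00983811]
 [ 0.30172734 -0.95337606 -0.00589056]
 [ 0.00760245  0.00858427 -0.99993425]] [-0.15075521  0.50415611 -0.38927294  1.61593448  0.22328743  1.05854132
 -1.86961051] 15.3
```

View pics/scene7.png

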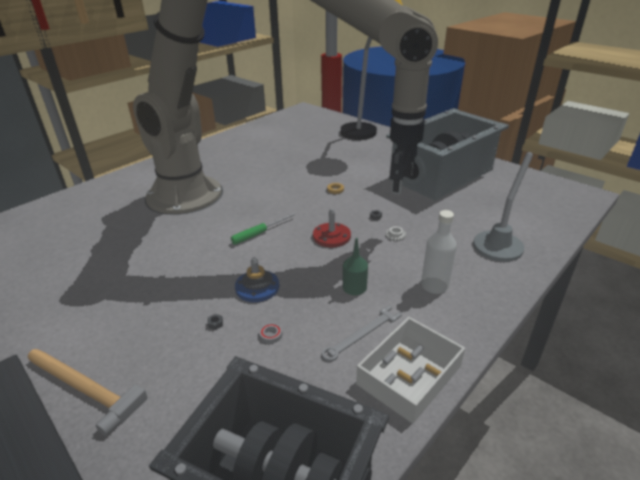

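View pics/top7.png

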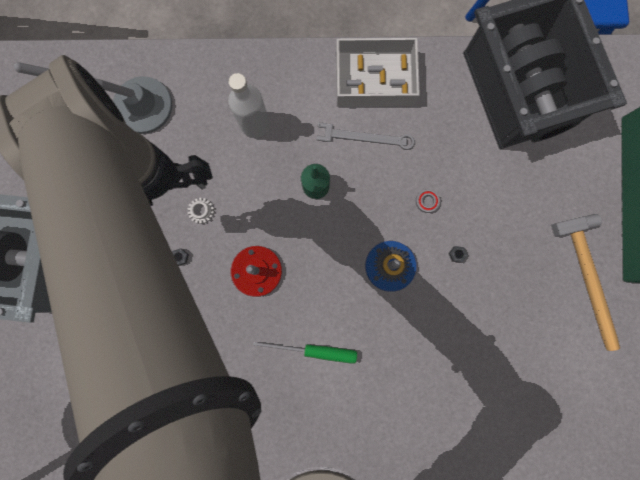

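```bash
python3 -m inch '[[1,[-3.4,3.3,-10],[0.34,0.56,0]],[1,[-3.4,3.3,-40],[0.34,0.56,0]],[1,[-3.4,3.3,-80],[0.34,0.56,0]],[1,[-3.4,3.3,-105],[0.34,0.56,0]],[1,[-3.4,3.3,-120],[0.34,0.56,0]],[1,[-3.4,3.3,-128],[0.34,0.56,0]],[1,[-3.4,3.3,-128],[0.34,0.56,0]],[1,[-3.4,3.3,-128],[0.34,0.56,0]]]'
```

```text
t: 16.1
ee_pos: [0.609, 0.2372, 0.1857]
ee_rot: [[0.953, 0.301, 0.002], [0.301, -0.953, 0.001], [0.002, -0.0, -1.0]]
force: [0.2, 0.3, 0.3]
opening: 0.997
```

```bash
python3 -m inch '[[1,[-0.5,0,-3],[0,0,0]],[1,[-0.5,0,-3],[0,0,0]],[-1,[-0.5,0,-3],[0,0,0]],[-1,[-0.5,0,-3],[0,0,0]],[-1,[-0.5,0,-3],[0,0,0]],[-1,[-0.5,0,-3],[0,0,0]],[-1,[-0.5,0,-3],[0,0,0]],[-1,[-0.5,0,-3],[0,0,0]],[-1,[-0.5,0,-3],[0,0,0]],[-1,[-0.5,0,-3],[0,0,0]]]' 60
```

```text
t: 17.1
ee_pos: [0.6086, 0.2372, 0.1835]
ee_rot: [[0.954, 0.301, 0.003], [0.301, -0.954, 0.001], [0.003, 0.0, -1.0]]
force: [-1.5, -0.6, 5.8]
opening: 0.387
```

```bash
python3 -m inch '[[-1,[0,0,10],[0,0,0]],[-1,[0,0,40],[0,0,0]],[-1,[0,0,80],[0,0,0]],[-1,[0,0,120],[0,0,0]],[-1,[0,0,120],[0,0,0]]]'
python3 -m inch '[[-1,[-114,-377,0],[0,0,0]],[-1,[-114,-377,0],[0,0,0]],[-1,[-114,-377,0],[0,0,0]],[-1,[-114,-377,0],[0,0,0]],[-1,[-114,-377,0],[0,0,0]],[-1,[-114,-377,0],[0,0,0]],[-1,[-114,-377,0],[0,0,0]],[-1,[-114,-377,0],[0,0,0]],[-1,[-114,-377,0],[0,0,0]],[-1,[-114,-377,0],[0,0,0]]]'
python3 -m inch '[[-1,[0,0,0],[0,0,0]],[-1,[0,0,0],[0,0,0]],[-1,[0,0,0],[0,0,0]]]'
```

```text
t: 17.6
ee_pos: [0.6106, 0.2386, 0.3103]
ee_rot: [[0.953, 0.301, 0.014], [0.301, -0.954, 0.006], [0.015, -0.001, -1.0]]
force: [0.0, 0.4, -1.2]
opening: 0.383
t: 18.6
ee_pos: [0.4958, -0.1394, 0.3097]
ee_rot: [[0.954, 0.298, 0.013], [0.298, -0.955, 0.006], [0.014, -0.002, -1.0]]
force: [0.2, 0.7, -2.1]
opening: 0.386
t: 18.9
ee_pos: [0.4961, -0.1381, 0.3095]
ee_rot: [[0.954, 0.301, 0.013], [0.301, -0.954, 0.007], [0.014, -0.003, -1.0]]
force: [0.0, 0.6, -1.9]
opening: 0.385
```

```bash
python3 -m inch '[[-1,[-1.8,-2.2,0],[-0.4,0.75,0]],[-1,[-1.8,-2.2,-10],[-0.4,0.75,0]],[-1,[-1.8,-2.2,-15],[-0.4,0.75,0]],[-1,[-1.8,-2.2,-15],[-0.4,0.75,0]],[-1,[-1.8,-2.2,-15],[-0.4,0.75,0]],[-1,[-1.8,-2.2,-15],[-0.4,0.75,0]]]'
cat >> h.py <<'E'
def overlay(c,circs,name,s=4,u0=160,v0=180):
    im=cv2.resize(c["frame"][v0:v0+150,u0:u0+200,::-1],None,fx=s,fy=s,interpolation=2)
    a=np.linspace(0,2*np.pi,60)
    for x,y,z,r in circs:
        q=proj(c,np.c_[x+r*np.cos(a),y+r*np.sin(a),a*0+z]);q=((q-[u0,v0]+.5)*s).astype(np.int32)
        cv2.polylines(im,[q],1,(0,255,255),1)
    cv2.imwrite("pics/"+name,im)
E
python3 - <<'E'
from h import *
from workcell import bot
s=bot.observe();b=s["ee_pos"][2]-.1835;print(s["ee_pos"],s["ee_rot"][:,2],b)
c=bot.camera("scene");x,y=.4924,-.1412
overlay(c,[(x,y,b+.008,.026),(x,y,b+.018,.012),(x,y,.014,.05)],"ov8.png")
try: fitrim(c,(x,y),.026,b-.002,b+.012)
except Exception as e: print(e)
E
```

```text
t: 19.5
ee_pos: [0.4944, -0.1403, 0.2946]
ee_rot: [[0.954, 0.301, -0.0], [0.301, -0.954, -0.0], [-0.0, -0.0, -1.0]]
force: [-0.1, 0.1, -1.9]
opening: 0.382
[ 0.4944275  -0.14030434  0.29459122] [-2.63456934e-04 -2.03528405e-05 -9.99999965e-01] 0.1110912217360766
n 23 centre [ 491.6 -140.9] res mm 1.53 z [112.  115.6 117.9 119.3 121.9]
```

View pics/ov8.png

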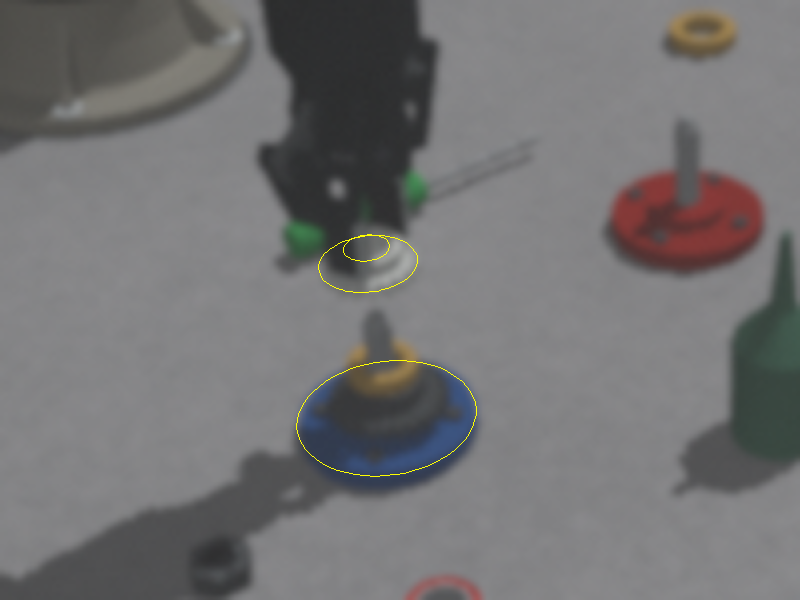

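```bash
python3 -m inch '[[-1,[0.3,0,-15],[0,0,0]],[-1,[0.3,0,-30],[0,0,0]],[-1,[0.3,0,-43],[0,0,0]],[-1,[0.3,0,-51],[0,0,0]],[-1,[0.3,0,-55],[0,0,0]],[-1,[0.3,0,-56],[0,0,0]],[-1,[0.3,0,-56],[0,0,0]]]'
python3 -m inch '[[-1,[0,0,-2],[0,0,0]],[-1,[0,0,-4],[0,0,0]],[-1,[0,0,-4],[0,0,0]],[-1,[0,0,-4],[0,0,0]]]'
```

```text
t: 20.25
ee_pos: [0.495, -0.1404, 0.2389]
ee_rot: [[0.954, 0.301, 0.0], [0.301, -0.954, -0.0], [0.0, 0.0, -1.0]]
force: [-0.9, 0.0, -2.6]
opening: 0.383
t: 20.65
ee_pos: [0.4953, -0.1404, 0.2354]
ee_rot: [[0.954, 0.301, 0.002], [0.301, -0.954, -0.001], [0.001, 0.001, -1.0]]
force: [-0.4, -0.1, 1.8]
opening: 0.384
```

```bash
python3 -m inch '[[1,[0,0,0],[0,0,0]],[1,[0,0,0],[0,0,0]],[1,[0,0,0],[0,0,0]],[1,[0,0,0],[0,0,0]],[1,[0,0,10],[0,0,0]],[1,[0,0,40],[0,0,0]],[1,[0,0,80],[0,0,0]],[1,[0,0,80],[0,0,0]]]'
python3 -m inch '[[1,[127,-77.5,0],[0,0.3,0]],[1,[127,-77.5,0],[0,0.3,0]],[1,[127,-77.5,0],[0,0.3,0]],[1,[127,-77.5,0],[0,0.3,0]],[1,[127,-77.5,0],[0,0.3,0]],[1,[127,-77.5,0],[0,0.3,0]],[1,[127,-77.5,0],[0,0.3,0]]]'
python3 - <<'E'
from h import *
from workcell import bot
c=bot.camera("scene");x,y=.4924,-.1412
fitrim(c,(x,y),.020,.045,.0535);fitrim(c,(x,y),.026,.055,.064);fitrim(c,(x,y),.018,.066,.072)
overlay(c,[(x,y,.060,.026),(x,y,.07,.018)],"ov9.png")
c=bot.camera("top");x,y=.4934,-.1386
for a in[(.026,.052,.065),(.018,.066,.075)]:
  try:fitrim(c,(x,y),*a)
  except Exception as e:print("none")
cv2.imwrite("pics/top9.png",c["frame"][...,::-1])
c0=pickle.load(open("scene0.pkl","rb"));fitrim(c0,(.622,-.2176),.0235,.004,.014)
s=bot.observe();print(s["ee_pos"],s["ee_rot"][:,2])
E
```

```text
t: 21.45
ee_pos: [0.4977, -0.1407, 0.3213]
ee_rot: [[0.954, 0.3, 0.013], [0.3, -0.954, -0.004], [0.011, 0.007, -1.0]]
force: [0.7, -0.2, 0.6]
opening: 1.003
t: 22.15
ee_pos: [0.6238, -0.2171, 0.3215]
ee_rot: [[0.953, 0.302, 0.007], [0.302, -0.953, -0.003], [0.005, 0.005, -1.0]]
force: [-0.5, 0.3, 0.1]
opening: 1.001
n 3 centre [ 494.4 -139.3] res mm 2.82 z [46.  48.4 51.1 52.8 53.4]
n 12 centre [ 492.1 -140.5] res mm 1.36 z [56.1 58.1 59.2 60.8 62.2]
n 11 centre [ 492.7 -141.7] res mm 0.91 z [66.4 67.8 68.7 69.9 71.2]
n 36 centre [ 494.6 -138.2] res mm 1.7 z [54.7 56.6 57.8 58.8 61.2]
n 36 centre [ 494.8 -138.3] res mm 1.19 z [66.4 67.4 68.5 69.8 72.3]
n 36 centre [ 621.7 -219.3] res mm 1.19 z [ 4.9  9.2 10.8 11.8 13.2]
[ 0.62398838 -0.21741645  0.32175094] [ 0.00738562 -0.00361057 -0.99996621]
```

View pics/ov9.png

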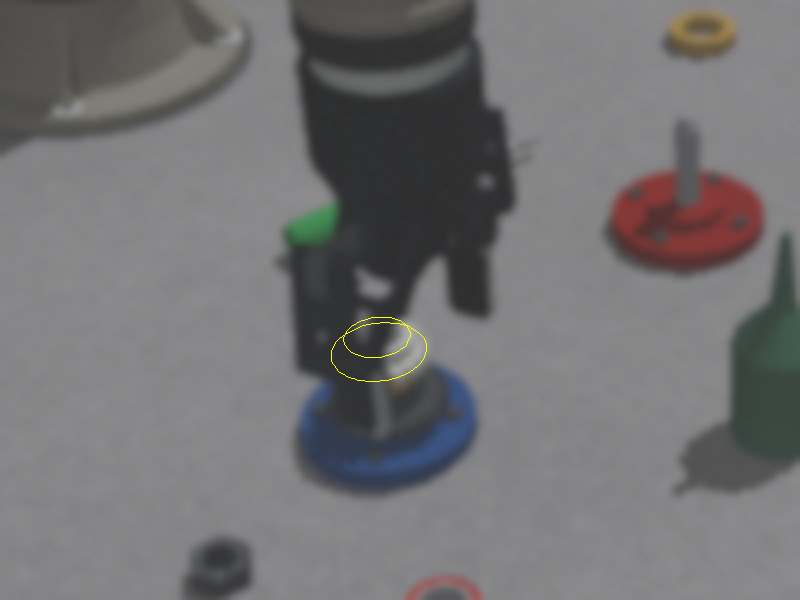

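View pics/top9.png

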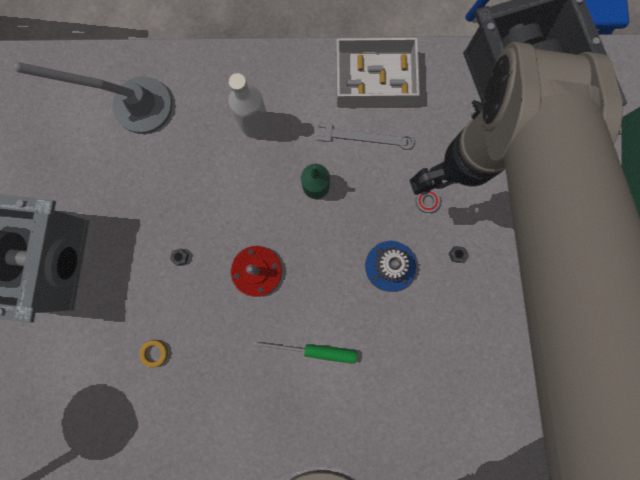

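Small gear is seated (hub top about 70 mm). Before descending I'm checking wrist clearance to the dark gearbox at the upper right.

Run:
```python
from h import *
from workcell import bot
c=bot.camera("top");W=world(c)
c0=pickle.load(open("top0.pkl","rb"));W0=world(c0)
for u,v in [(470,155),(480,130),(500,90),(520,60),(560,60),(595,70),(612,70)]:print((u,v),np.round(W[v,u],3))
m=(W0[...,2]>.05)&(c0["z_map"]>0);m[:,:440]=0;m[180:]=0
p=W0[m];print("box",p.min(0),np.percentile(p[:,2],[50,90,99]),p[:,1].max())
m=(W[...,2]>.2)&(W[...,0]>.55)&(c["z_map"]>0)&(W[...,1]<-.1);p=W[m];print("arm min z by y")
for y in np.arange(-.5,-.15,.05):
    q=p[(p[:,1]>y)&(p[:,1]<y+.05)];print(round(y,2),len(q),np.round(np.percentile(q,[1,99],axis=0),3).tolist() if len(q) else "")
    q=W0[(W0[...,1]>y)&(W0[...,1]<y+.05)&(W0[...,2]>.05)&(W0[...,0]>.55)&(c0["z_map"]>0)];print("   box",np.round([q[:,0].min(),q[:,2].max()],3) if len(q) else "")
```

```text
(470, 155) [ 0.605 -0.187  0.362]
(480, 130) [ 0.617 -0.181  0.414]
(500, 90) [ 0.62  -0.168  0.505]
(520, 60) [ 0.636 -0.177  0.527]
(560, 60) [ 0.64  -0.215  0.519]
(595, 70) [ 0.628 -0.241  0.524]
(612, 70) [ 0.627 -0.254  0.526]
box [ 0.65119863 -0.62400007  0.05000485] [0.10799122 0.12899822 0.13225294] -0.28815559287272136
arm min z by y
-0.5 0 
   box [0.741 0.136]
-0.45 0 
   box [0.727 0.132]
-0.4 0 
   box [0.712 0.136]
-0.35 0 
   box [0.748 0.137]
-0.3 219 [[0.595, -0.257, 0.512], [0.65, -0.25, 0.539]]
   box [0.911 0.131]
-0.25 5370 [[0.552, -0.249, 0.291], [0.652, -0.2, 0.567]]
   box 
-0.2 10560 [[0.551, -0.199, 0.225], [0.659, -0.154, 0.566]]
   box [0.824 0.052]
```

```bash
python3 -m inch '[[1,[-1.8,-0.9,-30],[0.2,0.4,0]],[1,[-1.8,-0.9,-70],[0.2,0.4,0]],[1,[-1.8,-0.9,-110],[0.2,0.4,0]],[1,[-1.8,-0.9,-130],[0.2,0.4,0]],[1,[-1.8,-0.9,-140],[0.2,0.4,0]],[1,[-1.8,-0.9,-146],[0.2,0.4,0]],[1,[-1.8,-0.9,-146],[0.2,0.4,0]],[1,[-1.8,-0.9,-146],[0.2,0.4,0]]]'
python3 -m inch '[[1,[-0.3,0,-1],[0,0,0]],[-1,[-0.3,0,-1],[0,0,0]],[-1,[-0.3,0,-1],[0,0,0]],[-1,[-0.3,0,-1],[0,0,0]],[-1,[-0.3,0,-1],[0,0,0]],[-1,[-0.3,0,-1],[0,0,0]],[-1,[-0.3,0,-1],[0,0,0]],[-1,[-0.3,0,-1],[0,0,0]]]' 60
```

```text
t: 23.1
ee_pos: [0.623, -0.2187, 0.1773]
ee_rot: [[0.954, 0.301, 0.003], [0.301, -0.954, -0.001], [0.003, 0.002, -1.0]]
force: [0.1, -0.9, 0.1]
opening: 0.996
t: 23.9
ee_pos: [0.623, -0.2188, 0.1774]
ee_rot: [[0.954, 0.301, 0.004], [0.301, -0.954, -0.002], [0.003, 0.003, -1.0]]
force: [-1.4, 0.5, 5.0]
opening: 0.509
```

```bash
python3 -m inch '[[-1,[0,0,10],[0,0,0]],[-1,[0,0,40],[0,0,0]],[-1,[0,0,80],[0,0,0]],[-1,[0,0,120],[0,0,0]],[-1,[0,0,120],[0,0,0]]]'
python3 -m inch '[[-1,[-129,78,0],[0,0.7,0]],[-1,[-129,78,0],[0,0.7,0]],[-1,[-129,78,0],[0,0.7,0]],[-1,[-129,78,0],[0,0.7,0]],[-1,[-129,78,0],[0,0.7,0]],[-1,[-129,78,0],[0,0.7,0]],[-1,[-129,78,0],[0,0.7,0]]]'
```

```text
t: 24.4
ee_pos: [0.6254, -0.2193, 0.3046]
ee_rot: [[0.954, 0.301, 0.016], [0.301, -0.954, -0.005], [0.014, 0.01, -1.0]]
force: [1.4, -0.7, -0.5]
opening: 0.509
t: 25.1
ee_pos: [0.4975, -0.142, 0.3048]
ee_rot: [[0.954, 0.3, 0.005], [0.3, -0.954, -0.005], [0.003, 0.006, -1.0]]
force: [1.2, -0.3, -1.0]
opening: 0.508
```

```bash
python3 -m inch '[[-1,[-3.1,1.7,0],[0.3,0.3,0]],[-1,[-3.1,1.7,-8],[0.3,0.3,0]],[-1,[-3.1,1.7,-15],[0.3,0.3,0]],[-1,[-3.1,1.7,-15],[0.3,0.3,0]],[-1,[-3.1,1.7,-15],[0.3,0.3,0]],[-1,[-3.1,1.7,-15],[0.3,0.3,0]]]'
python3 - <<'E'
from h import *
from workcell import bot
s=bot.observe();b=s["ee_pos"][2]-.1774;print(s["ee_pos"],s["ee_rot"][:,2],b)
c=bot.camera("scene");x,y=.4924,-.1412
overlay(c,[(x,y,b+.012,.0235),(x,y,b+.012,.012),(x,y,b,.0235),(x,y,.014,.05)],"ov10.png")
try: fitrim(c,(x,y),.0235,b-.002,b+.015)
except Exception as e: print(e)
c=bot.camera("top");cv2.imwrite("pics/top10.png",cv2.resize(c["frame"][190:340,300:500,::-1],None,fx=4,fy=4))
try: fitrim(c,(.4934,-.1386),.0235,b-.002,b+.015)
except Exception as e: print(e)
E
```

```text
t: 25.7
ee_pos: [0.4945, -0.1403, 0.2898]
ee_rot: [[0.954, 0.3, 0.0], [0.3, -0.954, 0.0], [0.0, -0.0, -1.0]]
force: [-0.3, -0.2, -1.6]
opening: 0.508
[ 0.49453704 -0.14027374  0.28983417] [ 9.74582137e-06  3.58698094e-05 -9.99999999e-01] 0.11243417449563686
n 24 centre [ 493.2 -141.3] res mm 3.02 z [114.5 118.7 122.7 124.2 126.1]
n 2 centre [ 493.6 -140.1] res mm 0.0 z [115.9 118.4 120.4 120.9 122.9]
```

View pics/ov10.png

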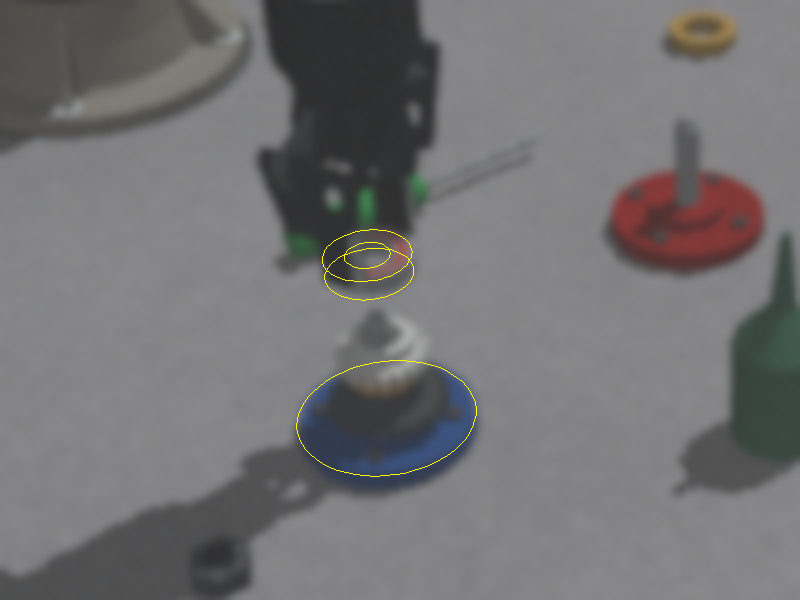

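```bash
python3 -m inch '[[-1,[0,0,-12],[0,0,0]],[-1,[0,0,-24],[0,0,0]],[-1,[0,0,-33],[0,0,0]],[-1,[0,0,-38],[0,0,0]],[-1,[0,0,-39],[0,0,0]],[-1,[0,0,-39],[0,0,0]]]'
python3 -m inch '[[-1,[0,0,-2],[0,0,0]],[-1,[0,0,-4],[0,0,0]],[-1,[0,0,-4],[0,0,0]],[-1,[0,0,-4],[0,0,0]]]'
```

```text
t: 26.4
ee_pos: [0.4946, -0.1402, 0.2508]
ee_rot: [[0.954, 0.3, 0.0], [0.3, -0.954, 0.0], [0.0, -0.0, -1.0]]
force: [0.5, 0.5, -1.2]
opening: 0.509
t: 26.8
ee_pos: [0.4949, -0.1403, 0.2473]
ee_rot: [[0.954, 0.3, 0.001], [0.3, -0.954, -0.0], [0.001, 0.001, -1.0]]
force: [-1.4, 0.2, 2.7]
opening: 0.509
```

Contact at the expected height (247.3 mm against 247.4 mm). Releasing and backing off.

```bash
python3 -m inch '[[1,[0,0,0],[0,0,0]],[1,[0,0,0],[0,0,0]],[1,[0,0,0],[0,0,0]],[1,[0,0,0],[0,0,0]],[1,[0,0,10],[0,0,0]],[1,[0,0,40],[0,0,0]],[1,[0,0,80],[0,0,0]],[1,[0,0,100],[0,0,0]],[1,[0,0,100],[0,0,0]]]'
python3 -m inch '[[1,[-60,-180,50],[0,0,0]],[1,[-60,-180,50],[0,0,0]],[1,[-60,-180,50],[0,0,0]],[1,[-60,-180,50],[0,0,0]],[1,[-60,-180,50],[0,0,0]],[1,[-60,-180,50],[0,0,0]],[1,[-60,-180,50],[0,0,0]]]'
python3 - <<'E'
from h import *
from workcell import bot
c=bot.camera("scene");x,y=.4924,-.1412
for a in [(.034,.022,.036),(.026,.055,.064),(.0235,.076,.086)]:
  try: fitrim(c,(x,y),*a)
  except Exception as e: print("none")
overlay(c,[],"s11.png");cv2.imwrite("pics/scene11.png",c["frame"][...,::-1])
c=bot.camera("top");cv2.imwrite("pics/top11.png",c["frame"][...,::-1])
for a in [(.034,.022,.036),(.0235,.076,.086)]:
  try: fitrim(c,(.4934,-.1386),*a)
  except Exception as e: print("none")
E
```

```text
t: 27.7
ee_pos: [0.4963, -0.1404, 0.3515]
ee_rot: [[0.954, 0.3, 0.009], [0.3, -0.954, -0.002], [0.008, 0.005, -1.0]]
force: [0.0, -0.2, 0.6]
opening: 1.004
t: 28.4
ee_pos: [0.4366, -0.319, 0.4005]
ee_rot: [[0.953, 0.302, 0.008], [0.302, -0.953, -0.001], [0.007, 0.003, -1.0]]
force: [0.0, 0.9, 0.2]
opening: 0.997
n 26 centre [ 494.5 -140.5] res mm 1.34 z [24.3 27.8 29.4 30.7 33.3]
n 20 centre [ 491.8 -139.2] res mm 2.42 z [55.8 57.7 59.1 60.  63.1]
n 36 centre [ 493.2 -140.8] res mm 1.32 z [77.3 79.9 81.3 82.  83.5]
n 31 centre [ 495.9 -138.6] res mm 0.74 z [24.5 26.8 27.8 29.  30.8]
n 36 centre [ 494.6 -138.1] res mm 0.72 z [77.1 78.6 79.7 80.9 82.5]
```

View pics/s11.png

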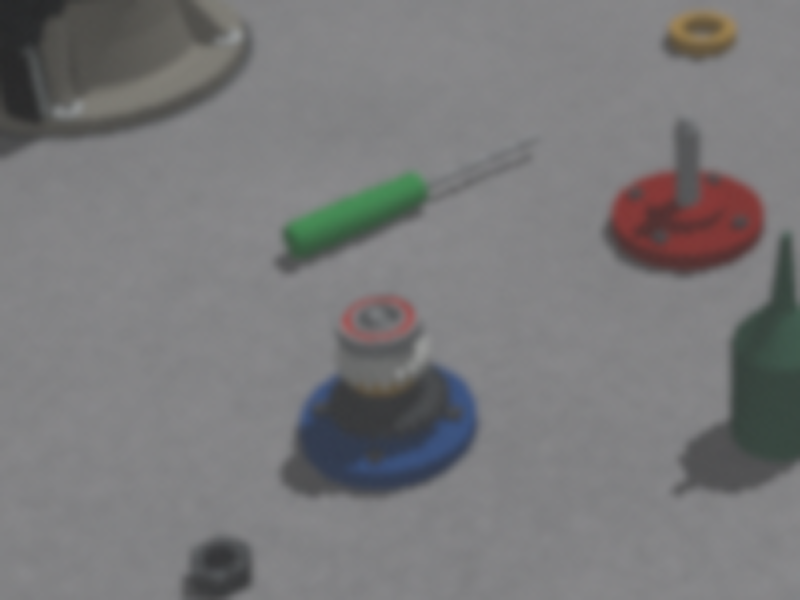

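View pics/top11.png

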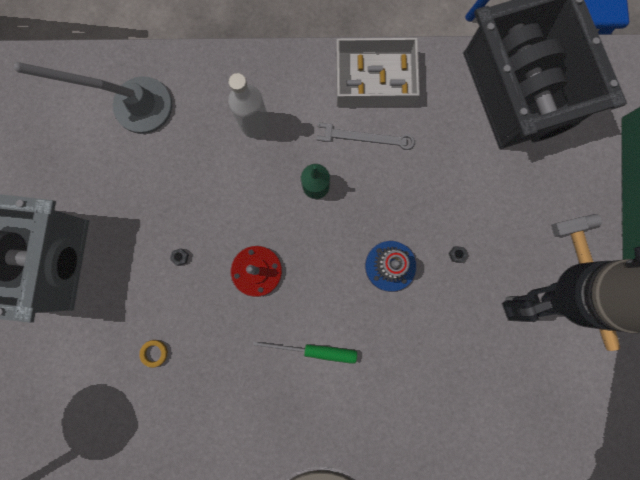

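View pics/scene11.png

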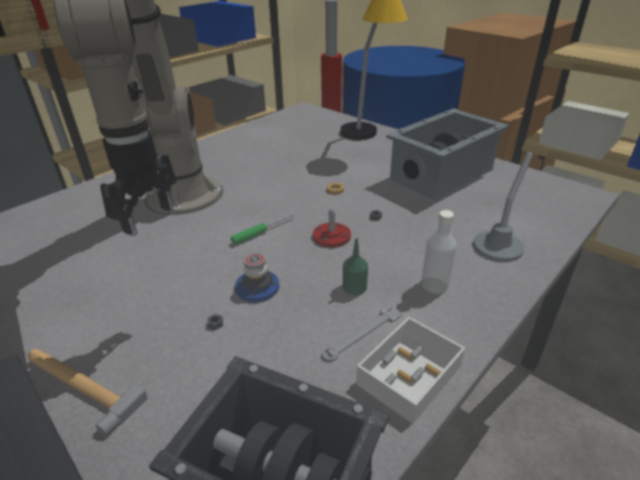

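The full stack stands on the blue stand with its red-sealed bearing top at (378,320) in the crop. The red shaft is bare, and the oil can (355,270) and bottle (440,255) are upright. Handing in.

```bash
python3 -c "
from workcell import bot
print(bot.close_job())"
```

```text
the job is handed in; nothing more can be done
None
```

The blue stand's shaft now carries the large dark gear, the 40 mm brass spacer, the small bright gear and the red-sealed bearing, in that order and right side up. I handed the job in just after 28 s on the robot's clock.

- **Heights:** each part met the one below at the expected height. The final pictures put the top of the bearing at about 82 mm, which is where a fully seated stack should end.
- **Surroundings:** the red stand's shaft is bare, and the oil can and bottle are still standing where they were. The gripper was open and well clear when I handed in. The highest force I read at the end of a move was about 6 N.
- **Disagreements:** the two cameras differ by 1–3 mm in position. The top camera shows the large gear about 2.5 mm off the shaft axis, and the small gear and bearing about 1 mm off. All are within the 4 mm of play in the holes. One automatic fit of the spacer in the gripper failed because the ring was hidden, so I checked it by drawing its expected outline on the scene image instead.

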